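Pull the hopper vent open with the hook pole, over the loaded riser

ROBOT

A 6-joint arm with a two-finger parallel gripper is mounted at the origin on the work surface. World frame = base frame: x ahead of the robot, y to its left, z up, the work surface at z = 0. Lengths are in m, angles in rad, forces in N, time in s.
With the tool pointing down it reaches from about 0.325 to 0.875 m from the base axis. Payload 4.4 kg.
Tool frame: the origin (TCP) lies midway between the tips of the shut fingers; the grasp point (between the pads) lies 19 mm behind it; z points along the fingers, y is the line along which they close (so a half turn about z gives the same grasp; the last joint's range is limited). The gripper opens to 85 mm and grips with 20 to 120 N. Pads are 22 mm wide; open, the fingers measure 114 mm over their backs; the gripper's body (76 mm by 85 mm) begins 54 mm behind the grasp point. The pads swing forward as they close: fully open they stand 13 mm farther back than shut.
Start: joints at [1.155, 0.207, 1.542, -0, 1.393, -0.15], TCP at [0.15, 0.555, 0.231] pointing down, gripper open.
Joint ranges: [-2.73, 2.73], [-0.86, 2.22], [0.23, 2.46], [-1.11, 4.25], [0.08, 2.63], [-2.82, 2.82]. Speed limits (rad/s): [2.79, 2.79, 3.14, 3.14, 3.14, 3.14].

INTERFACE

Orientations are given as a rotation vector (axis times angle).
In Python, from plant import observe, capture, close_job gives the robot as it stands.
- The arm moves only by the tool drive_tool, never from a script. Its argument "increments" is a list that holds one entry, the list of rows, each a list of 7 numbers: the turn, a rotation vector about the world's x, y, z in rad, then the shift along the world's x, y, z in cm, then the opening, from -1 (shut) to 1 (fully open), so that 0 is half open. In form: [[[ax, ay, az, tx, ty, tz, gripper], ...]]. A call has 1 to 5 rows; each row is the pose to reach, as a shift and turn from the pose commanded when the call began; what a row does not reach only later rows make up. A row lasts 1/12 s, in which the tool goes at most 41.7 mm and 7.16 degrees, less where a joint would pass 70% of its speed; a pose out of reach is approached as far as the arm can. A call with a gripper value outside its range is refused whole. The fingers move at their own pace and stop on an object; "newtons" is the grip in N (left out, the last holds). Time passes only in rows, so rows that repeat a pose let the fingers close. It gives the time, the measured TCP pose, the force, the opening and the grip force at its end, in the units of the state.
- observe(): the state, without advancing time (a new reading comes with each control period).
- capture(name): name is "scene" or "top" or "wrist"; returns a dict with "image" (400x640x3 uint8, red, green, blue), "depth" (400x640 float32, m along the optical axis (not along the pixel's ray), 0 where there is no reading), "fx", "fy", "cx", "cy" (pixels), "k1" (the pictures are not rectified: a ray, as slopes to the right and down, at radius r is drawn at 1 + k1 r^2 times it, then the intrinsics apply), "xyz" and "orientation" of the camera in the world. Camera axes: x right, y up, looking along -z (the intrinsics and any distortion apply to the point x, -y, -z); pixel columns grow to the right and rows downward; lengths in m; the calibration is good to about 2 mm. A picture is of the moment at which its call begins.
- close_job(): hands the job in; it is judged then, once.
The state is a dict: "time_s": time; "joint_positions": joint angles; "dq": joint speeds; "joint_efforts": joint torques, N m; "ee_pos": TCP position; "orientation": TCP orientation; "force": force on the tool from outside, world axes, zero at the start; "torque": the same for the moment, N m; "finger_gap": finger opening in m; "gripper_force": force on a finger pad.
Only numpy, scipy, OpenCV 4.12 (cv2) and the standard library are available. Lean on these libraries where they do the work, as an engineer would, in place of code of your own. Each camera call takes 0.05 s, during which the arm holds its last target. There are 200 camera calls.

TASK

Pull the small window vent behind the acrylic riser open, as far as it goes, with the hook pole that lies on the counter: reach over the things on the riser, catch the pole's hook in the ring of the spring catch, draw the ring down until the bolt is free and bring the vent down towards you without wrenching it. Touch the window with the pole only, leave everything on the riser where it stands, then unhook and lay the pole flat on the counter again, not dropped.

Things in the scene. Friction and masses are not known exactly. Their poses are not given: they have to be found in the camera images.
- pole: Loose hook pole, 0.11 to 0.18 kg, 286 mm long, lying flat on the counter before the riser. Origin on its underside below the place to grip; x along it to the hook, z up, y to the left. Wooden grip with flat sides from x = -70 to +60 mm, 22 mm wide, 26 mm high; its axis is 13 mm above the origin, as is that of the steel shaft (8 mm thick, x 60 to 184 mm) and the J-hook of 5 mm wire beyond.
- pole_grip (a point): Middle of the place to grip, on the axis of the pole's wooden grip, 13 mm above the pole's origin.
- pole_bend (a point): Centre of the hook's bend, (202, 11, 13) mm in the pole's frame. The shaft's wire turns back here in a half circle (11 mm radius to the wire's axis, so 17 mm clear between shaft wire and prong) in the pole's own x-y plane, towards +y: the hook lies flat and is open towards the grip.
- pole_tip (a point): End of the hook's prong, (185.5, 22, 13) mm in the pole's frame. The prong runs back from the bend parallel to the shaft, 22 mm to its +y side (centre to centre).
- screen: Fixed low glazed aluminium window screen on the counter, 1060 mm wide, 399 mm high, 50 mm deep. Origin under its middle; x level through the glass, away from the robot's side; y along it, z up. Two fixed lights and, in the middle, the vent: a sash 362 mm wide, 325 mm high, its face 30 mm to the -x side of the origin, hinged at its foot, falling open to -x. With vent, catch and ring it counts as one thing.
- catch_case (a point): Middle of the underside of the dark spring catch on the vent's top rail, 331 mm above the counter when shut; the case is 52 mm wide, 34 mm high and reaches 24 mm out from the sash (this point 12 mm out). Its bolt stands 10 mm up behind a steel keeper on the frame's head, so the shut vent holds fast against any inward pull until the ring is drawn down.
- ring (a point): Centre of the steel pull ring under the catch, 283 mm above the counter when shut, 42 mm out from the sash. Inner diameter 26 mm, bar 5 mm. Rigid on the bolt by a 5 mm stem from the ring's top up to the catch; sides and bottom are free. Shut, its plane holds the screen's y and its opening faces -x and 0.65 rad below level: a pole rising at 0.65 rad in the screen's x-z plane is square to it.
- vent_hinge (a point): Point on the vent's hinge axis (along the screen's y), mid-width, 42 mm above the counter. Shut, the ring is 52 mm from it in -x and 241 mm above it. How the catch feels: drawing the ring straight down meets a spring of 4 N rising to 6.5 N; after 11 mm the bolt is clear, at 16 mm it stops hard; let go, it springs up. The ring swings with the vent.
- vent (a joint): Opening angle of the vent in rad: 0 shut, 0.36 fully open against its stays; its top comes to the robot's side. Stiff hinge (1.1 N m, some 5 N at the ring): the vent stays where it is left.
- riser: Fixed clear acrylic riser on the counter just before the vent, 110 mm deep (x), 350 mm wide (y), top at 70 mm. Origin under its middle, axes as those of the screen.
- mill: Aluminium pepper mill, 45 mm across, 96 mm high, upright on the riser. Origin under its foot.
- lid: Pink silicone lid, 80 mm disc with a knob, 24 mm high, on the riser. Origin at its underside.
- ramekin: Glass ramekin, 64 mm across, 40 mm high, in the middle of the riser. Origin under its base.
- rest: Green ceramic chopstick rest, 46 x 15 x 13 mm, on the riser. Origin at its underside.

How it is judged:
By the outcome, as a careful person would: the job done as asked, in the order asked, and still so for the second after the job is handed in, with the robot touching nothing.
It also fails if it takes over 64 s, if anything falls off the work surface, if the arm or the gripper's body presses on something with over 40 N, if the wrist force passes 120 N, or if a joint passes its speed limit or range.

## Working session

There is one attempt and no reset: what is moved stays moved. The work goes in short steps, Python scripts to look and compute and a tool call to move; the robot and the scene stay as the last step left them, time stands still between calls to the robot, and variables do not carry over. Pictures are saved under pics/ and viewed, at most 10 in all, crops included, and the job is handed in when it is done.

Besides the shell and the picture viewer there is one more tool, called after "Call:" as name([rows], argument=value, ...), one row to a line, values as JSON. drive_tool: Moves the arm, as the interface text tells. Its arguments: {"type":"object","properties":{"increments":{"type":"array","items":{"type":"array","items":{"type":"array","items":{"type":"number"}}}},"newtons":{"type":"number"}},"required":["increments"]}

```bash
mkdir -p pics; ls; cat > h.py <<'E'
import numpy as np, cv2, pickle
from scipy.spatial.transform import Rotation as R
from plant import observe, capture, close_job
np.set_printoptions(precision=4,suppress=True)
def rot(o):
    o=np.array(o,float)
    return o if o.shape==(3,3) else (R.from_rotvec(o) if o.size==3 else R.from_quat(o)).as_matrix()
def ray(c,u,v):
    x=(u-c['cx'])/c['fx'];y=(v-c['cy'])/c['fy'];a,b=x,y
    for _ in range(20):
        r=a*a+b*b;a=x/(1+c['k1']*r);b=y/(1+c['k1']*r)
    return a,b
def world(c,u,v,d=None):
    if d is None: d=c['depth'][np.int_(np.round(v)),np.int_(np.round(u))]
    a,b=ray(c,np.asarray(u,float),np.asarray(v,float))
    p=np.stack([a*d,-b*d,-d*np.ones_like(a)],-1)
    return p@rot(c['orientation']).T+np.array(c['xyz'])
def cloud(c):
    v,u=np.mgrid[:400,:640]; return world(c,u,v)
def onz(c,u,v,z):
    a,b=ray(c,u,v);d=rot(c['orientation'])@np.array([a,-b,-1.]);o=np.array(c['xyz'])
    return o+d*(z-o[2])/d[2]
def tri(c1,p1,c2,p2):
    A=[];B=[]
    for c,p in((c1,p1),(c2,p2)):
        a,b=ray(c,*p);d=rot(c['orientation'])@np.array([a,-b,-1.]);d/=np.linalg.norm(d)
        M=np.eye(3)-np.outer(d,d);A.append(M);B.append(M@np.array(c['xyz']))
    return np.linalg.solve(sum(A),sum(B))
def proj(c,p):
    q=(np.array(p)-np.array(c['xyz']))@rot(c['orientation']);a=q[...,0]/-q[...,2];b=-q[...,1]/-q[...,2];s=1+c['k1']*(a*a+b*b)
    return np.stack([c['fx']*a*s+c['cx'],c['fy']*b*s+c['cy']],-1)
def snap(n,tag):
    c=capture(n);pickle.dump(c,open(f'pics/{tag}.pkl','wb'));cv2.imwrite(f'pics/{tag}.png',c['image'][:,:,::-1]);return c
def load(t): return pickle.load(open(f'pics/{t}.pkl','rb'))
E
python3 - <<'E'
from h import *
print(observe())
for n in('scene','top'):
    c=snap(n,n+'0');print(n,c['xyz'],c['orientation'],c['fx'],c['k1'])
a=np.vstack([cv2.imread('pics/scene0.png'),cv2.imread('pics/top0.png')])
cv2.imwrite('pics/a0.png',cv2.resize(a,(480,600)))
E
```

```text
pics
{'time_s': 0.0, 'joint_positions': array([ 1.1555,  0.2074,  1.543 , -0.    ,  1.3935, -0.1505]), 'dq': array([ 0.0002,  0.0001,  0.0007,  0.0013,  0.0007, -0.0006]), 'joint_efforts': array([ -0.0015, -38.3016, -29.1604,  -0.0003,   0.0102,   0.    ]), 'ee_pos': array([0.1502, 0.5542, 0.2301]), 'orientation': array([-0.4146, -3.1134,  0.0036]), 'force': array([-0.2859, -0.6012, -0.2577]), 'torque': array([ 0.0227, -0.0139,  0.0244]), 'gripper_force': 0.0, 'finger_gap': 0.08538319450323094}
scene [0.5264 0.2276 0.9051] [ 0.0845 -0.4129 -2.6916] 444.84490571684233 0.03133353816258784
top [0.498  0.0042 0.9673] [ 0.1223 -0.088  -1.594 ] 421.9907516080183 -0.09524108193543632
```

```bash
true
```

```text
(no output)
```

View pics/scene0.png

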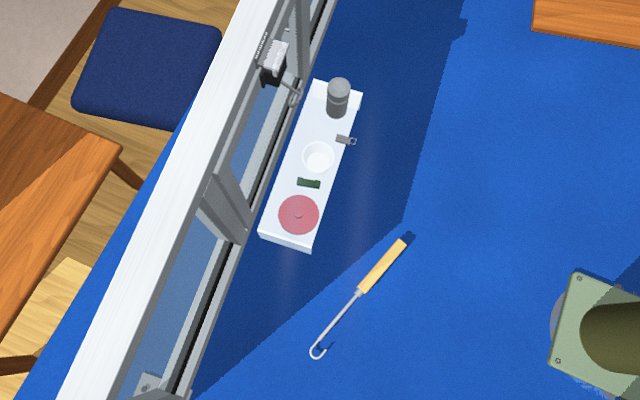

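View pics/top0.png

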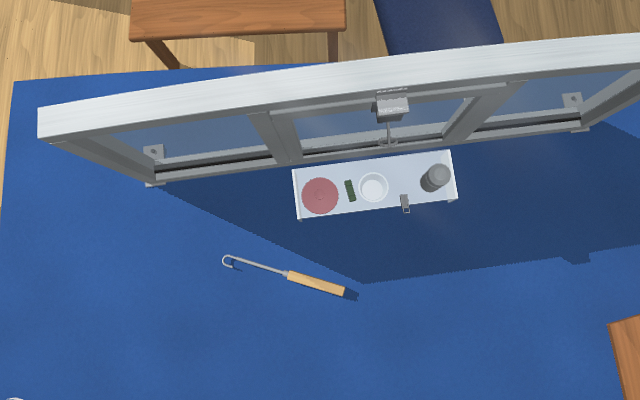

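Scene view: hook at about (318,352), grip at about (383,265), catch at (272,65), ring at about (295,92). Top view: hook at (228,260), grip at (317,283), catch at (392,108), ring at about (389,138). A small grey clip also sits on the riser's front edge, at (405,203). Next I'll zoom in and measure.

```bash
python3 - <<'E'
from h import *
s=load('scene0');t=load('top0')
def crop(c,x,y,w,h):
    return cv2.resize(c['image'][y:y+h,x:x+w,::-1],(400,300),interpolation=cv2.INTER_CUBIC)
a=np.vstack([np.hstack([crop(s,250,30,80,60+0),crop(t,350,80,100,75)]),np.hstack([crop(s,300,230,160,120+15),crop(t,210,235,140,75)])])
cv2.imwrite('pics/z1.png',a)
for nm,c,in(('s',s),('t',t)):
    P=cloud(c);im=c['image'].astype(int)
    hsv=cv2.cvtColor(c['image'],cv2.COLOR_RGB2HSV)
    m=(hsv[...,0]>8)&(hsv[...,0]<25)&(hsv[...,1]>80)&(hsv[...,2]>120)&(P[...,2]>0.01)&(P[...,2]<0.05)&(P[...,0]<0.6)&(P[...,0]>.2)&(abs(P[...,1])<.35)
    n,l,st,ce=cv2.connectedComponentsWithStats(m.astype(np.uint8))
    k=1+np.argmax(st[1:,4]);q=P[l==k];mu=q.mean(0);w,v=np.linalg.eigh(np.cov(q[:,:2].T))
    e=(q[:,:2]-mu[:2])@v[:,1];print(nm,'grip',st[k],mu,'dir',v[:,1],e.min(),e.max(), 'z',np.percentile(q[:,2],[5,50,95]))
    # frame head, riser, catch
    for name,lo,hi in(('head',.385,.415),('riser',.064,.076)):
        mm=(P[...,2]>lo)&(P[...,2]<hi)&(P[...,0]>.3)&(P[...,0]<1.0)
        q=P[mm]
        if name=='riser': q=q[(q[:,0]<.75)]
        r=cv2.minAreaRect(q[:,:2].astype(np.float32));print(nm,name,len(q),r,np.median(q[:,2]))
E
```

```text
s grip [358 239  49  55 707] [0.4462 0.055  0.0251] dir [0.3099 0.9508] -0.06608180767457847 0.06332436847858092 z [0.0224 0.0252 0.028 ]
s head 19373 ((0.7264147996902466, 0.11435003578662872), (0.08260851353406906, 0.5504575371742249), 5.480274677276611) 0.39873595153205277
s riser 7941 ((0.6629011631011963, 0.07967561483383179), (0.1535085290670395, 0.6793458461761475), 2.095916748046875) 0.07007963606324685
t grip [287 271  58  25 571] [0.4447 0.0518 0.0253] dir [0.312  0.9501] -0.06360141228430174 0.06443416329559086 z [0.0224 0.0254 0.0284]
t head 21379 ((0.7370601892471313, -0.01325613260269165), (0.08421605080366135, 0.9259559512138367), 5.819667339324951) 0.39862795554031416
t riser 7220 ((0.6607808470726013, 0.09006959199905396), (0.15324456989765167, 0.7105154991149902), 2.291318655014038) 0.07027979484680963
```

View pics/z1.png

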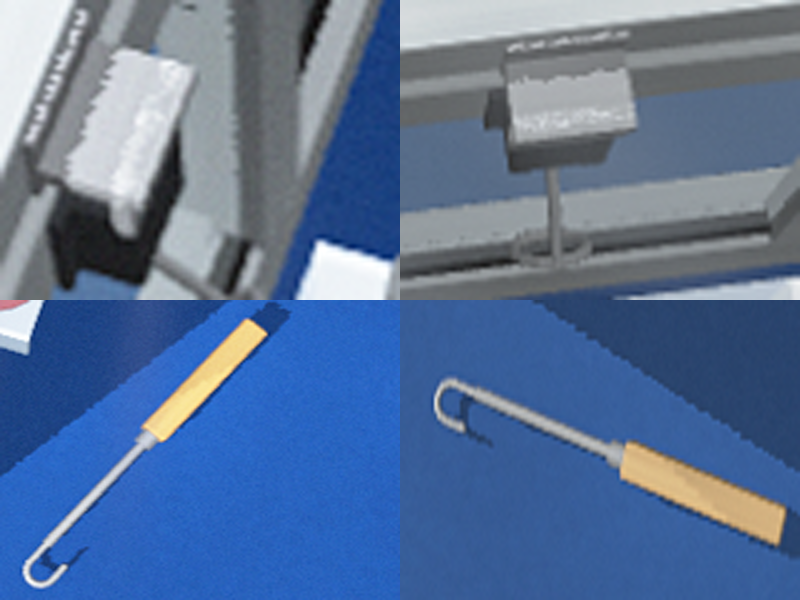

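Crops: the prong is on the robot's side of the shaft (the pole's +y, as stated). The stem runs from the dark catch down to the ring, whose centre in the top view is about (388,142). Next I'll measure the screen yaw and the ring.

```bash
python3 - <<'E'
from h import *
s=load('scene0');t=load('top0')
for nm,c in(('s',s),('t',t)):
    P=cloud(c).reshape(-1,3);P=P[(P[:,0]>.3)&(P[:,0]<1)]
    for name,lo,hi,ya,yb,xa,xb in(('headfront',.39,.407,-.3,.4,.5,.9),('riserfront',.066,.074,-.06,.18,.5,.75),('catchtop',.355,.372,-.12,.12,.5,.9)):
        q=P[(P[:,2]>lo)&(P[:,2]<hi)&(P[:,1]>ya)&(P[:,1]<yb)&(P[:,0]>xa)&(P[:,0]<xb)]
        b=np.round(q[:,1]/.01).astype(int);L=[]
        for k in np.unique(b):
            x=np.sort(q[b==k,0]); 
            if len(x)>5:L.append((k*.01,x[2],x[-3]))
        L=np.array(L)
        if len(L)<3: print(nm,name,L);continue
        f=np.polyfit(L[:,0],L[:,1],1);r=L[:,1]-np.polyval(f,L[:,0]);g=abs(r)<np.median(abs(r))*3+1e-4
        f=np.polyfit(L[g,0],L[g,1],1);print(nm,name,'slope,int',f,'res',r.std(),'y',L[0,0],L[-1,0])
        if name=='catchtop':print(L)
C=cloud(t);print('top ring patch');
for v in range(126,152,2):
    print(v,[ '%.3f,%.3f,%.3f'%tuple(C[v,u]) for u in(380,384,388,392,396)])
cv2.imwrite('pics/z2.png',cv2.resize(s['image'][70:115,265:325,::-1],(800,600),interpolation=cv2.INTER_CUBIC))
E
```

```text
s headfront slope,int [-0.1024  0.7277] res 0.004843028023281085 y -0.15 0.39
s riserfront slope,int [0.5436 0.5957] res 0.034357740915450095 y -0.06 0.17
s catchtop slope,int [-0.0201  0.7195] res 0.008135575587390531 y -0.12 0.12
[[-0.12    0.7359  0.7412]
 [-0.11    0.7391  0.7405]
 [-0.1     0.7097  0.7098]
 [-0.09    0.709   0.7095]
 [-0.08    0.7078  0.7083]
 [-0.07    0.7063  0.7254]
 [-0.06    0.706   0.7349]
 [-0.05    0.7268  0.7349]
 [-0.04    0.7275  0.7339]
 [-0.03    0.7265  0.733 ]
 [-0.02    0.7255  0.732 ]
 [-0.01    0.7245  0.7309]
 [ 0.      0.7232  0.7296]
 [ 0.01    0.722   0.7289]
 [ 0.02    0.7211  0.728 ]
 [ 0.03    0.7201  0.7263]
 [ 0.04    0.7191  0.7253]
 [ 0.05    0.7179  0.724 ]
 [ 0.06    0.7167  0.7232]
 [ 0.07    0.716   0.7227]
 [ 0.08    0.7149  0.7219]
 [ 0.09    0.7137  0.7202]
 [ 0.1     0.7131  0.7208]
 [ 0.11    0.7168  0.7181]
 [ 0.12    0.7162  0.7168]]
t headfront slope,int [-0.1015  0.7264] res 0.0007382720416435184 y -0.3 0.4
t riserfront slope,int [-0.0894  0.5937] res 0.01982531353825253 y -0.06 0.1
t catchtop slope,int [-0.0158  0.7172]
[... 1523 characters left out ...]
01,0.282']
140 ['0.693,-0.074,0.278', '0.742,-0.103,0.102', '0.685,-0.084,0.304', '0.744,-0.121,0.094', '0.689,-0.099,0.290']
142 ['0.742,-0.096,0.088', '0.743,-0.105,0.082', '0.682,-0.084,0.301', '0.744,-0.123,0.079', '0.685,-0.099,0.292']
144 ['0.682,-0.072,0.293', '0.681,-0.079,0.294', '0.680,-0.084,0.300', '0.680,-0.091,0.298', '0.740,-0.132,0.074']
146 ['0.737,-0.097,0.075', '0.678,-0.078,0.295', '0.677,-0.085,0.295', '0.736,-0.123,0.074', '0.736,-0.132,0.072']
148 ['0.733,-0.097,0.071', '0.734,-0.106,0.067', '0.735,-0.115,0.064', '0.736,-0.125,0.059', '0.737,-0.134,0.055']
150 ['0.732,-0.098,0.057', '0.734,-0.108,0.049', '0.734,-0.117,0.049', '0.741,-0.130,0.021', '0.743,-0.140,0.013']
```

View pics/z2.png

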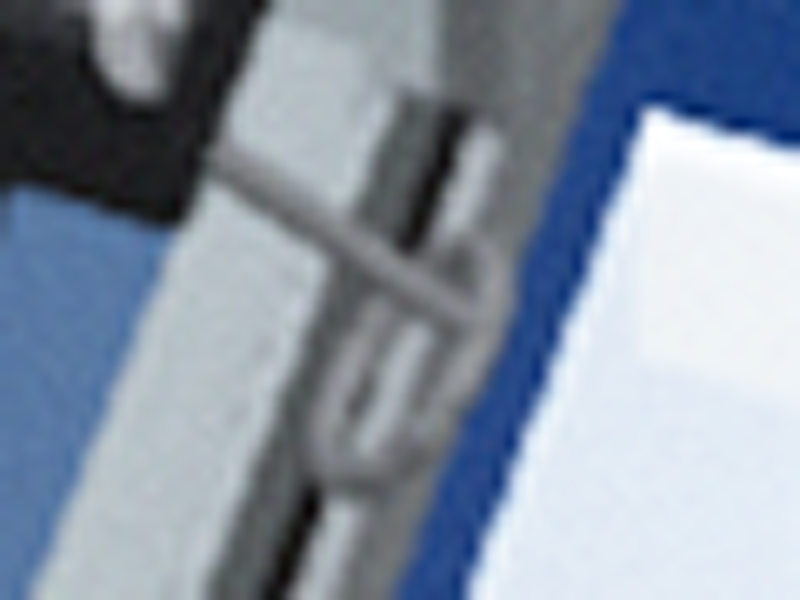

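The ring centre comes out at about (0.688, -0.086, 0.283), which matches the text (42 mm out, 283 mm high). Screen yaw is about 0.102 rad. The pole yaw is about 1.255 with its origin near (0.447, 0.058). In the z2 crop the stem runs from the catch to the ring's near/top edge, and the ring opens towards the robot. Next I'll work out the first move.

```bash
cat >> h.py <<'E'
def frame(yaw,el):  # tool rotation for pole at yaw/elevation; columns tool x,y,z
    p=np.array([np.cos(el)*np.cos(yaw),np.cos(el)*np.sin(yaw),np.sin(el)]);l=np.array([-np.sin(yaw),np.cos(yaw),0]);
    return np.column_stack([p,-l,np.cross(p,-l)])
def delta(yaw,el,tcp,flip=None,verbose=1):
    o=observe();Rc=rot(o['orientation']);best=[]
    for f in(0,1):
        T=frame(yaw,el)@(np.diag([-1,-1,1]) if f else np.eye(3))
        best.append((R.from_matrix(T@Rc.T).as_rotvec()))
    k=flip if flip is not None else int(np.linalg.norm(best[1])<np.linalg.norm(best[0]))
    print('t %.2f'%o['time_s'],'flip',k,'turn',best[k],'shift cm',100*(np.array(tcp)-o['ee_pos']),'tcp',o['ee_pos'],'gap',o['finger_gap'],'F',o['force'],'j',o['joint_positions'],'other',best[1-k])
E
python3 -c "
from h import *
delta(1.2546,0,[.455,.082,.16]);print(rot(observe()['orientation']))"
```

```text
t 0.10 flip 1 turn [0.0022 0.0008 1.5194] shift cm [ 30.479  -47.2314  -7.0207] tcp [0.1502 0.5543 0.2302] gap 0.08536359642403711 F [-0.1502 -0.0695  0.4446] j [ 1.1555  0.2074  1.5428 -0.      1.3935 -0.1505] other [ 0.0008 -0.0022 -1.6222]
[[-0.9651  0.2617 -0.0008]
 [ 0.2617  0.9651 -0.0019]
 [ 0.0003 -0.0021 -1.    ]]
```

Call:
drive_tool([
  [[0, 0, -0.12, 2, -3.2, -0.4, 1], [0, 0, -0.24, 4, -6.4, -0.8, 1], [0, 0, -0.36, 6, -9.6, -1.2, 1], [0, 0, -0.45, 8, -12.8, -1.6, 1], [0, 0, -0.54, 10.2, -15.8, -2, 1]],
])

```text
time_s: 0.52
ee_pos: [0.2524, 0.395, 0.2105]
orientation: [-1.235, -2.888, 0.002]
force: [0.5, 0.5, 0.3]
finger_gap: 0.0851
gripper_force: 0.0
```

Call:
drive_tool([
  [[0, 0, -0.12, 2, -3.2, -0.4, 1], [0, 0, -0.24, 4, -6.4, -0.8, 1], [0, 0, -0.36, 6, -9.6, -1.2, 1], [0, 0, -0.45, 8, -12.8, -1.6, 1], [0, 0, -0.54, 10.2, -15.8, -2, 1]],
])

```text
time_s: 0.93
ee_pos: [0.3544, 0.237, 0.1907]
orientation: [-1.962, -2.453, 0.001]
force: [0.8, 0.7, -0.2]
finger_gap: 0.0852
gripper_force: 0.0
```

Call:
drive_tool([
  [[0, 0, -0.12, 2, -3.2, -0.4, 1], [0, 0, -0.24, 4, -6.4, -0.8, 1], [0, 0, -0.36, 6, -9.6, -1.2, 1], [0, 0, -0.45, 8, -12.8, -1.6, 1], [0, 0, -0.54, 10.2, -15.6, -3, 1]],
])

```text
time_s: 1.35
ee_pos: [0.4583, 0.0809, 0.1625]
orientation: [2.544, 1.839, 0.005]
force: [0.5, 1.9, -0.1]
finger_gap: 0.0853
gripper_force: 0.0
```

Call:
drive_tool([
  [[0, 0, 0, 0, 0, 0, 1], [0, 0, 0, 0, 0, 0, 1]],
])

```text
time_s: 1.52
ee_pos: [0.4561, 0.0816, 0.1601]
orientation: [-2.543, -1.841, 0.004]
force: [-0.3, 0.3, 0.2]
finger_gap: 0.0855
gripper_force: 0.0
```

```bash
python3 - <<'E'
from h import *
delta(1.2546,0,[.455,.082,.03],0)
c=snap('wrist','w1');print(c['xyz'],rot(c['orientation'])[:,2])
P=cloud(c);hsv=cv2.cvtColor(c['image'],cv2.COLOR_RGB2HSV)
m=(hsv[...,0]>8)&(hsv[...,0]<25)&(hsv[...,1]>80)&(hsv[...,2]>100)&(P[...,2]>0.02)&(P[...,2]<0.04)
q=P[m];print(len(q))
if len(q):
  mu=q.mean(0);w,v=np.linalg.eigh(np.cov(q[:,:2].T));e=(q-mu)[:,:2]@v;print(mu,v[:,1],e.min(0),e.max(0),np.percentile(q[:,2],[5,50,95]))
E
```

```text
t 1.52 flip 0 turn [-0.0003 -0.0032  0.001 ] shift cm [ -0.1145   0.0436 -13.0064] tcp [0.4561 0.0816 0.1601] gap 0.0854551154474148 F [-0.2768  0.2613  0.1529] j [-0.0104  0.0442  1.88    0.0003  1.2206  0.3067] other [-0.005   0.0005 -3.1406]
[0.4819 0.1558 0.303 ] [0.0994 0.2952 0.9503]
2768
[0.4456 0.0508 0.0262] [0.3232 0.9463] [-0.0107 -0.0632] [0.0116 0.0667] [0.0247 0.0263 0.0274]
```

View pics/w1.png

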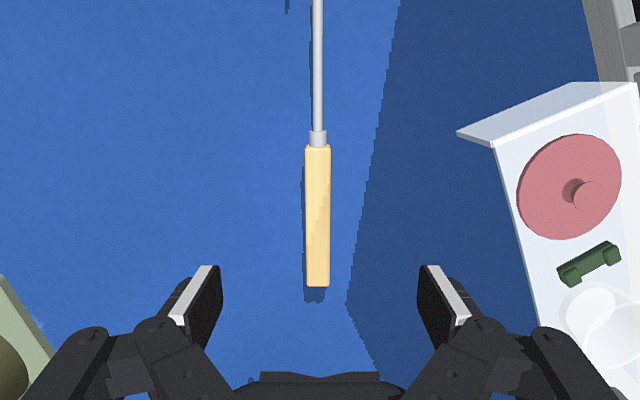

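Wrist view: the grip lies centred between the open fingers (columns 305–330, rows 145–287), with the shaft pointing straight up the image. I'll descend and grasp.

Call:
drive_tool([
  [[0, 0, 0, -0.1, -0.2, -3.5, 1], [0, 0, 0, -0.1, -0.2, -7, 1], [0, 0, 0, -0.1, -0.2, -10, 1], [0, 0, 0, -0.1, -0.2, -12, 1], [0, 0, 0, -0.1, -0.2, -13, 0.2]],
])

```text
time_s: 1.98
ee_pos: [0.452, 0.0825, 0.0287]
orientation: [-2.536, -1.849, 0.007]
force: [-1.4, -0.0, -0.7]
finger_gap: 0.0757
gripper_force: 0.0
```

Call:
drive_tool([
  [[0, 0, 0, 0, 0, -1, 0], [0, 0, 0, 0, 0, -1.8, 0], [0, 0, 0, 0, 0, -2.4, 0], [0, 0, 0, 0, 0, -2.5, 0], [0, 0, 0, 0, 0, -2.5, -0.2]],
])

```text
time_s: 2.4
ee_pos: [0.456, 0.0811, 0.0067]
orientation: [2.541, 1.847, 0.001]
force: [0.2, 0.0, -0.1]
finger_gap: 0.0346
gripper_force: 0.0
```

Call:
drive_tool([
  [[0, 0, 0, 0, 0, 0, -0.5], [0, 0, 0, 0, 0, 0, -1], [0, 0, 0, 0, 0, 0, -1], [0, 0, 0, 0, 0, 0, -1], [0, 0, 0, 0, 0, 0, -1]],
], newtons=40)

```text
time_s: 2.82
ee_pos: [0.4565, 0.0809, 0.0072]
orientation: [2.541, 1.846, 0.003]
force: [-0.5, 0.1, 5.7]
finger_gap: 0.0212
gripper_force: 40.2
```

Call:
drive_tool([
  [[0, 0, 0, 0, 0, 0, -1], [0, 0, 0, 0, 0, 0, -1], [0, 0, 0, 0, 0, 0, -1], [0, 0, 0, 0, 0, 0, -1]],
], newtons=118)

```text
time_s: 3.15
ee_pos: [0.4569, 0.0809, 0.0075]
orientation: [2.54, 1.846, 0.003]
force: [-0.3, -0.5, 8.2]
finger_gap: 0.0194
gripper_force: 117.0
```

```bash
python3 -c "
from h import *
delta(1.25,0,[.455,.079,.2],0)"
```

```text
t 3.15 flip 0 turn [ 0.0001  0.0026 -0.0068] shift cm [-0.1908 -0.1908 19.2509] tcp [0.4569 0.0809 0.0075] gap 0.019431244113326404 F [-0.28   -0.5237  8.1559] j [-0.0116  0.2987  1.9728 -0.      0.8675  0.3025] other [-0.0041  0.0001  3.1348]
```

```bash
cat >> h.py <<'E'
RING=np.array([.688,-.086,.283]);YAW=.1016
def tcp_for(pt,xyz_pole,yaw=YAW,el=.65):  # TCP so that pole-frame point (fwd from grip, left, up from axis) lies at pt
    F=frame(yaw,el);f,l,u=xyz_pole
    return np.array(pt)-(F[:,0]*f-F[:,1]*l-F[:,2]*(u+.0055))
TIP=(.1585,.022,0)
def at(along,left,up,yaw=YAW,el=.65,ring=RING):   # prong tip at ring + along*p + left*l + up*z
    F=frame(yaw,el);return tcp_for(ring+along*F[:,0]-left*F[:,1]+np.array([0,0,up]),TIP,yaw,el)
E
python3 -c "
from h import *
delta(.1016,.65,[.40,-.02,.22],0)
for a in((-.07,-.032,0),(.008,-.032,0),(.008,0,0),(-.012,0,0)): print(a,at(*a))"
```

```text
t 3.15 flip 0 turn [ 0.4326 -0.5319 -1.1116] shift cm [ -5.6908 -10.0908  21.2509] tcp [0.4569 0.0809 0.0075] gap 0.019431244113326404 F [-0.28   -0.5237  8.1559] j [-0.0116  0.2987  1.9728 -0.      0.8675  0.3025] other [-0.5987 -0.4797  1.9046]
(-0.07, -0.032, 0) [ 0.5158 -0.1578  0.1403]
(0.008, -0.032, 0) [ 0.5776 -0.1515  0.1875]
(0.008, 0, 0) [ 0.5743 -0.1197  0.1875]
(-0.012, 0, 0) [ 0.5585 -0.1213  0.1754]
```

Call:
drive_tool([
  [[0, 0, 0, 0, 0, 1.5, -1], [0, 0, 0, 0, 0, 4, -1], [0, 0, 0, 0, 0, 7, -1], [0, 0, 0, 0, 0, 10, -1], [0, 0, 0, 0, 0, 12, -1]],
])

```text
time_s: 3.57
ee_pos: [0.456, 0.0809, 0.1284]
orientation: [2.54, 1.846, 0.002]
force: [-0.5, -0.4, -1.0]
finger_gap: 0.0196
gripper_force: 115.9
```

Call:
drive_tool([
  [[0.03, -0.035, -0.07, -0.4, -0.7, 1, -1], [0.06, -0.07, -0.15, -0.8, -1.4, 2, -1], [0.09, -0.11, -0.23, -1.2, -2, 3, -1], [0.12, -0.15, -0.31, -1.6, -2.7, 4, -1], [0.15, -0.19, -0.39, -2, -3.4, 5, -1]],
])

```text
time_s: 3.98
ee_pos: [0.4345, 0.0467, 0.1759]
orientation: [-2.825, -1.297, -0.377]
force: [-0.9, -0.3, -0.9]
finger_gap: 0.0193
gripper_force: 115.8
```

Call:
drive_tool([
  [[0.03, -0.035, -0.07, -0.4, -0.7, 1, -1], [0.06, -0.07, -0.15, -0.8, -1.4, 2, -1], [0.09, -0.11, -0.23, -1.2, -2, 3, -1], [0.12, -0.15, -0.31, -1.6, -2.7, 4, -1], [0.15, -0.19, -0.39, -2, -3.4, 5, -1]],
])

```text
time_s: 4.4
ee_pos: [0.4144, 0.0128, 0.2256]
orientation: [-2.957, -0.689, -0.729]
force: [-0.4, -0.3, -0.8]
finger_gap: 0.0195
gripper_force: 115.9
```

```bash
python3 -c "
from h import *
delta(.1016,.65,[.40,-.02,.22],0)"
```

```text
t 4.40 flip 0 turn [ 0.1312 -0.1567 -0.327 ] shift cm [-1.4357 -3.2829 -0.5554] tcp [0.4144 0.0128 0.2256] gap 0.019456216244964103 F [-0.438  -0.2838 -0.8306] j [-0.4086 -0.4869  2.2288  0.336   1.047   0.5874] other [-1.4795 -0.3026  2.3726]
```

Call:
drive_tool([
  [[0.03, -0.035, -0.07, 0.5, -1.5, -0.5, -1], [0.06, -0.07, -0.14, 1.0, -3, -1, -1], [0.09, -0.11, -0.22, 2, -5, -1.5, -1], [0.12, -0.14, -0.29, 3, -7, -2, -1], [0.131, -0.157, -0.327, 4, -9, -2.5, -1]],
])

```text
time_s: 4.82
ee_pos: [0.4541, -0.0772, 0.1994]
orientation: [-2.944, -0.15, -0.991]
force: [1.3, -0.2, -1.1]
finger_gap: 0.0194
gripper_force: 115.8
```

Call:
drive_tool([
  [[0, 0, 0, 1, -2, -1, -1], [0, 0, 0, 2, -4, -2, -1], [0, 0, 0, 3, -6, -3.5, -1], [0, 0, 0, 4, -7.5, -5, -1], [0, 0, 0, 4, -7.5, -5, -1]],
])

```text
time_s: 5.23
ee_pos: [0.4946, -0.1536, 0.1474]
orientation: [-2.945, -0.15, -0.984]
force: [-0.6, 1.1, -1.1]
finger_gap: 0.0194
gripper_force: 116.0
```

Call:
drive_tool([
  [[0, 0, 0, 0, 0, 0, -1], [0, 0, 0, 0, 0, 0, -1]],
])

```text
time_s: 5.4
ee_pos: [0.4947, -0.151, 0.1506]
orientation: [-2.943, -0.156, -0.99]
force: [-0.3, -0.0, -1.8]
finger_gap: 0.0194
gripper_force: 116.0
```

```bash
python3 - <<'E'
from h import *
delta(.1016,.65,at(-.07,-.032,0),0)
s=snap('scene','s2');t=snap('top','t2')
o=observe();F=rot(o['orientation'])
pts={n:o['ee_pos']+F@np.array([f,-l,-.0055]) for n,(f,l) in dict(tip=(.1585,.022),bendout=(.1885,.011),bend=(.175,.011),collar=(.04,0)).items()}
for n,p in pts.items(): print(n,p,'s',proj(s,p),'t',proj(t,p))
for nm,c in(('s',s),('t',t)):
    q=proj(c,np.array(list(pts.values())));u,v=np.int_(q[1]);u=max(60,min(580,u));v=max(45,min(355,v))
    im=c['image'][v-45:v+45,u-60:u+60,::-1].copy();im=cv2.resize(im,(480,360) if 0 else (400,300),interpolation=cv2.INTER_CUBIC)
    for a in q: cv2.circle(im,tuple(int(x) for x in (a-[u-60,v-45])*400/120),3,(0,0,255),1)
    r=proj(c,RING);cv2.circle(im,tuple(int(x) for x in (r-[u-60,v-45])*400/120),3,(0,255,0),-1)
    cv2.imwrite(f'pics/{nm}c.png',im)
cv2.imwrite('pics/z3.png',np.hstack([cv2.imread('pics/sc.png'),cv2.imread('pics/tc.png')]))
E
```

```text
t 5.40 flip 0 turn [ 0.0011 -0.0011 -0.0039] shift cm [ 2.1092 -0.679  -1.0302] tcp [ 0.4947 -0.151   0.1506] gap 0.019384469486246666 F [-0.2897 -0.0301 -1.8143] j [-0.7602 -0.1001  2.1989  0.7526  0.7374  0.2118] other [-1.8874 -0.1949  2.4992]
tip [ 0.615  -0.116   0.2521] s [345.5246 107.4591] t [404.7876 187.4752]
bendout [ 0.6399 -0.1244  0.2703] s [334.1582  92.0158] t [410.7105 170.9618]
bend [ 0.6292 -0.1256  0.2622] s [340.2146  96.4336] t [410.8918 178.093 ]
collar [ 0.5236 -0.1481  0.1804] s [396.6383 130.9379] t [418.1532 241.9378]
```

View pics/z3.png

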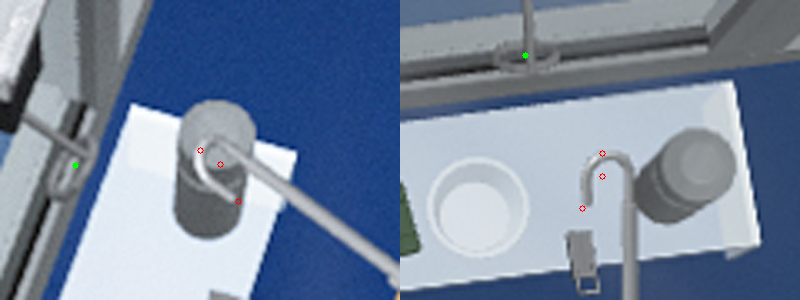

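The projected tip and bend agree with the picture to about 2 mm, and ring and hook are offset the same way. In the left crop the hook is above the mill at (215,150) with the ring at (75,165). In the right crop the hook is at (605,180) and the ring at (529,55). Next I'll advance beside the ring.

Call:
drive_tool([
  [[0, 0, 0, 1.1, -0.4, -0.5, -1], [0, 0, 0, 2.1, -0.7, -0.8, -1], [0, 0, 0, 3.6, -0.55, 0.2, -1], [0, 0, 0, 4.8, -0.4, 1.1, -1], [0, 0, 0, 5.8, -0.3, 1.8, -1]],
])

```text
time_s: 5.92
ee_pos: [0.5544, -0.1544, 0.1713]
orientation: [-2.944, -0.158, -0.996]
force: [0.7, -0.8, -1.6]
finger_gap: 0.0192
gripper_force: 116.0
```

Call:
drive_tool([
  [[0, 0, 0, 0.6, 0.05, 0.5, -1], [0, 0, 0, 1.2, 0.1, 1.0, -1], [0, 0, 0, 1.8, 0.18, 1.4, -1], [0, 0, 0, 2.3, 0.22, 1.75, -1], [0, 0, 0, 2.5, 0.25, 1.9, -1]],
])

```text
time_s: 6.33
ee_pos: [0.5791, -0.1525, 0.1891]
orientation: [-2.944, -0.157, -0.994]
force: [1.0, 0.5, -2.0]
finger_gap: 0.0192
gripper_force: 116.0
```

Call:
drive_tool([
  [[0, 0, 0, 0, 0, 0, -1], [0, 0, 0, 0, 0, 0, -1]],
])

```text
time_s: 6.5
ee_pos: [0.5782, -0.1523, 0.1878]
orientation: [-2.944, -0.156, -0.991]
force: [-0.2, -0.1, -1.5]
finger_gap: 0.0193
gripper_force: 116.0
```

```bash
cat >> h.py <<'E'
def where():
    o=observe();F=rot(o['orientation']);tip=o['ee_pos']+F@np.array([.1585,-.022,-.0055]);d=tip-RING;S=frame(YAW,.65)
    print('t %.2f tip rel ring: along %.1f left %.1f perp-up %.1f mm'%(o['time_s'],*(1000*np.array([d@S[:,0],-d@S[:,1],-d@S[:,2]]))),'F',o['force'],'T',o['torque'],'tip',tip)
def pair(tag,ctr=RING,w=50):
    ims=[]
    for n in('scene','top'):
        c=snap(n,n+tag);u,v=np.int_(proj(c,ctr));h=w*3//4;v=max(h,v);u=min(max(u,w),640-w)
        ims.append(cv2.resize(c['image'][v-h:v+h,u-w:u+w,::-1],(400,300),interpolation=cv2.INTER_CUBIC))
    cv2.imwrite(f'pics/p{tag}.png',np.hstack(ims))
E
python3 -c "
from h import *
delta(.1016,.65,at(.008,-.032,0),0);where();pair('3',w=40)"
```

```text
t 6.50 flip 0 turn [ 0.0023 -0.0004 -0.0035] shift cm [-0.0575  0.0804 -0.0299] tcp [ 0.5782 -0.1523  0.1878] gap 0.01928748401709085 F [-0.211  -0.1174 -1.4518] j [-0.6213  0.0084  2.003   0.6495  0.7234  0.4366] other [-1.8881 -0.1931  2.4983]
t 6.50 tip rel ring: along 8.5 left -32.2 perp-up -0.2 mm F [-0.211  -0.1174 -1.4518] T [-0.0405  0.4461  0.0159] tip [ 0.6981 -0.1173  0.288 ]
```

View pics/p3.png

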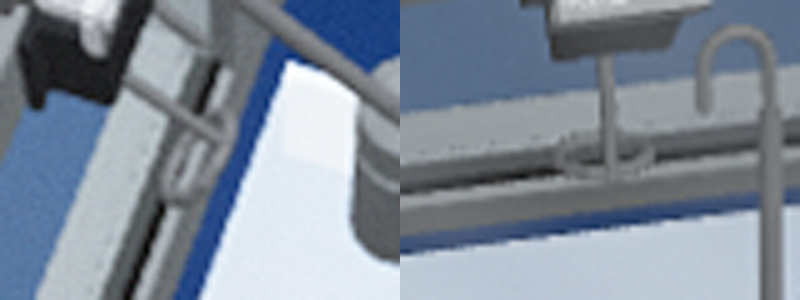

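Right crop: prong tip at (705,108), ring centre at (605,157), so the prong is about 34 mm beside and beyond the ring. I'll check the tip and ring by depth.

```bash
python3 - <<'E'
from h import *
t=load('top3');s=load('scene3');tip=np.array([ 0.6981,-0.1173,0.288 ])
F=frame(YAW,.65)
print('pred tip top',proj(t,tip),'bend out',proj(t,tip+F@[.03,.011,0]),'ring',proj(t,RING),'scene tip',proj(s,tip),proj(s,tip+F@[.03,.011,0]))
o=proj(t,RING).astype(int);print('actual tip px',o+np.array([705-400-200,108-150])/5, 'bend top',o+np.array([740-600,27-150])/5,'ring',o+np.array([5,7])/5)
P=cloud(t);ok=(P[...,0]>.67)&(P[...,0]<.75)&(P[...,1]<-.05)&(P[...,1]>-.16)&(P[...,2]>.26)&(P[...,2]<.325)
def d(p):return (p-RING)@F*[1,-1,-1]*1000
q=d(P[ok]);h=q[q[:,1]<-22];r=q[(q[:,1]>-22)&(abs(q[:,0])<8)]
print('hook (along,left,perp)',np.percentile(h,[2,50,98],axis=0).tolist(),len(h));print('ring',np.percentile(r,[3,50,97],axis=0).tolist(),len(r))
pr=h[(h[:,1]>-38)];print('prong',len(pr),pr.min(0),np.median(pr,0))
P=cloud(s);ok=(P[...,0]>.67)&(P[...,0]<.74)&(P[...,1]<-.05)&(P[...,1]>-.16)&(P[...,2]>.26)&(P[...,2]<.325)
q=d(P[ok]);h=q[q[:,1]<-22];r=q[(q[:,1]>-22)&(abs(q[:,0])<8)]
print('S hook',np.percentile(h,[2,50,98],axis=0).tolist(),len(h));print('S ring',np.percentile(r,[3,50,97],axis=0).tolist(),len(r))
E
```

```text
pred tip top [406.373  134.5908] bend out [412.5293 116.5394] ring [387.5231 141.7668] scene tip [299.1253  76.4209] [286.5772  59.7709]
actual tip px [408.  132.6] bend top [415.  116.4] ring [388.  142.4]
hook (along,left,perp) [[-24.99995793335395, -78.38437419165797, -48.36114921912541], [32.87971334407489, -54.709038189765096, -0.825699678801558], [55.74703831112264, -33.074451281322695, 4.823106676333063]] 418
ring [[-1.0012205780297365, -14.588339847965758, -14.636998867389636], [2.443672235326327, 1.8869901544681116, 7.960626999352145], [5.891893223312734, 16.94334870250623, 17.997689752142104]] 123
prong 49 [ 11.5865 -37.9873  -1.773 ] [ 23.7621 -34.7509   1.8029]
S hook [[-25.812274428437878, -58.30702950177689, -3.0133720926772964], [11.083576686919034, -52.963969283252155, 0.9284170176411912], [39.94785621589951, -31.069788519170107, 4.344013185397609]] 240
S ring [[0.33959427072707443, -12.550411818237194, -16.71862899830611], [3.252499307351915, 3.6208482925647445, 4.035010564735829], [5.359545414479785, 19.778399710821397, 16.011731595172048]] 144
```

Call:
drive_tool([
  [[0, 0, 0, -0.06, 0.6, 0, -1], [0, 0, 0, -0.14, 1.4, 0, -1], [0, 0, 0, -0.24, 2.3, 0, -1], [0, 0, 0, -0.32, 3.1, 0, -1], [0, 0, 0, -0.36, 3.5, 0, -1]],
])

```text
time_s: 7.02
ee_pos: [0.5743, -0.1159, 0.1878]
orientation: [-2.943, -0.156, -0.991]
force: [-2.0, -4.2, -3.7]
finger_gap: 0.0191
gripper_force: 116.2
```

Call:
drive_tool([
  [[0, 0, 0, 0, 0, 0, -1], [0, 0, 0, 0, 0, 0, -1]],
])

```text
time_s: 7.18
ee_pos: [0.5748, -0.1171, 0.1883]
orientation: [-2.944, -0.157, -0.992]
force: [-0.3, -1.3, -1.2]
finger_gap: 0.0193
gripper_force: 116.1
```

```bash
python3 -c "
from h import *
where();pair('4',w=40)"
```

```text
t 7.18 tip rel ring: along 8.9 left 3.3 perp-up 0.1 mm F [-0.2551 -1.3061 -1.2112] T [-0.0943  0.4598 -0.0737] tip [ 0.6946 -0.082   0.2885]
```

View pics/p4.png

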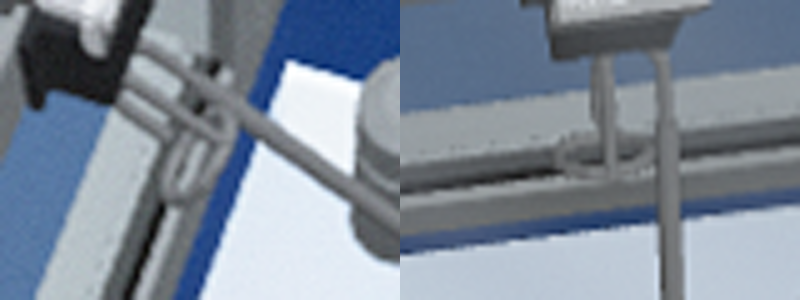

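The prong (597,100 in the right crop) sits about 3 mm left of centre and the shaft is brushing the ring (1.3 N). I'll shift 3 mm right and then draw back along the pole.

Call:
drive_tool([
  [[0, 0, 0, 0.02, -0.2, 0, -1], [0, 0, 0, 0.03, -0.3, 0, -1], [0, 0, 0, 0.03, -0.3, 0, -1], [0, 0, 0, 0.03, -0.3, 0, -1]],
])

```text
time_s: 7.62
ee_pos: [0.5753, -0.1209, 0.1883]
orientation: [-2.944, -0.155, -0.993]
force: [0.2, 0.2, -1.0]
finger_gap: 0.0195
gripper_force: 116.1
```

Call:
drive_tool([
  [[0, 0, 0, -0.3, -0.03, -0.25, -1], [0, 0, 0, -0.6, -0.06, -0.5, -1], [0, 0, 0, -1.0, -0.1, -0.75, -1], [0, 0, 0, -1.3, -0.13, -1.0, -1], [0, 0, 0, -1.5, -0.15, -1.15, -1]],
])

```text
time_s: 8.03
ee_pos: [0.5593, -0.1218, 0.1759]
orientation: [-2.944, -0.155, -0.991]
force: [0.2, -0.3, -1.9]
finger_gap: 0.0195
gripper_force: 116.1
```

Call:
drive_tool([
  [[0, 0, 0, 0, 0, 0, -1], [0, 0, 0, 0, 0, 0, -1]],
])

```text
time_s: 8.2
ee_pos: [0.56, -0.1221, 0.1766]
orientation: [-2.944, -0.155, -0.992]
force: [-0.1, -0.4, -1.8]
finger_gap: 0.0192
gripper_force: 116.1
```

```bash
python3 -c "
from h import *
where();pair('5',w=40)"
```

```text
t 8.20 tip rel ring: along -10.3 left -0.3 perp-up 0.1 mm F [-0.0725 -0.3501 -1.7634] T [-0.0443  0.4904  0.0329] tip [ 0.6799 -0.0872  0.2769]
```

View pics/p5.png

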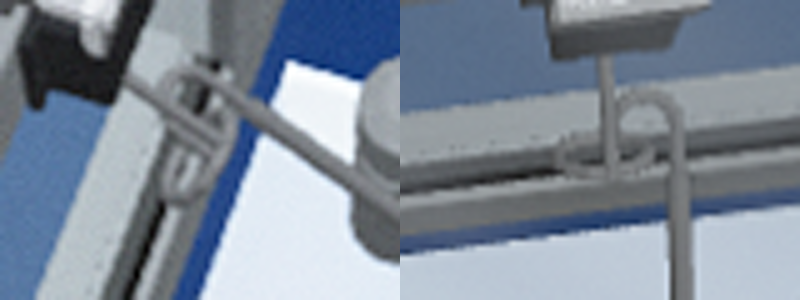

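The hook's prong now lies through the ring: left crop ring at (195,150), right crop prong at (615,130). I'll draw down gently to contact, watching the force.

Call:
drive_tool([
  [[0, 0, 0, 0.1, 0, -0.3, -1], [0, 0, 0, 0.2, 0.02, -0.6, -1], [0, 0, 0, 0.3, 0.03, -0.9, -1], [0, 0, 0, 0.4, 0.04, -1.2, -1], [0, 0, 0, 0.4, 0.04, -1.2, -1]],
])

```text
time_s: 8.72
ee_pos: [0.5643, -0.1215, 0.1643]
orientation: [-2.944, -0.155, -0.992]
force: [-2.2, -0.7, -0.2]
finger_gap: 0.0191
gripper_force: 116.5
```

Call:
drive_tool([
  [[0, 0, 0, 0, 0, -0.2, -1], [0, 0, 0, 0, 0, -0.4, -1], [0, 0, 0, 0, 0, -0.6, -1], [0, 0, 0, 0, 0, -0.6, -1], [0, 0, 0, 0, 0, -0.6, -1]],
])

```text
time_s: 9.13
ee_pos: [0.5645, -0.1218, 0.1592]
orientation: [-2.944, -0.156, -0.994]
force: [-0.9, 0.8, 1.3]
finger_gap: 0.0195
gripper_force: 116.5
```

```bash
python3 -c "
from h import *
where()"
```

```text
t 9.13 tip rel ring: along -17.2 left -0.5 perp-up -16.4 mm F [-0.8521  0.8217  1.2558] T [ 0.0937 -0.327   0.2135] tip [ 0.6843 -0.0868  0.2595]
```

Call:
drive_tool([
  [[0, 0, 0, 0, 0, -0.2, -1], [0, 0, 0, 0, 0, -0.4, -1], [0, 0, 0, 0, 0, -0.5, -1], [0, 0, 0, 0, 0, -0.5, -1], [0, 0, 0, 0, 0, -0.5, -1]],
], newtons=120)

```text
time_s: 9.55
ee_pos: [0.5643, -0.1218, 0.1538]
orientation: [-2.944, -0.155, -0.993]
force: [-1.1, -0.2, 2.3]
finger_gap: 0.0195
gripper_force: 117.5
```

```bash
python3 -c "
from h import *
where();pair('6',w=40)
S=frame(YAW,.65)
for n in('scene6','top6'):
    c=load(n);P=cloud(c);ok=(P[...,0]>.65)&(P[...,0]<.73)&(P[...,1]<-.065)&(P[...,1]>-.125)&(P[...,2]>.235)&(P[...,2]<.325)
    q=(P[ok]-RING)@S*[1,-1,-1]*1000
    r=q[(q[:,1]>3)&(abs(q[:,0]+5)<13)];print(n,'ring left half along,left,perp',np.percentile(r,[3,50,97],axis=0).tolist(),len(r))
"
```

```text
t 9.55 tip rel ring: along -20.6 left -0.4 perp-up -20.6 mm F [-1.0636 -0.1826  2.3127] T [ 0.1546 -0.573   0.1285] tip [ 0.6841 -0.0868  0.2541]
scene6 ring left half along,left,perp [[-5.021009259137973, 3.180571377369733, -22.2485554268728], [-2.136602676285336, 12.720845501703915, 0.4854187532920488], [4.823456736206517, 19.9118033252565, 10.3926747606878]] 81
top6 ring left half along,left,perp [[-5.8047623890914855, 4.211081397074137, -21.013314469289007], [-2.909868078626802, 10.709208972489064, 0.3271064544648056], [-1.083543101537917, 17.574610910526165, 10.424618169777448]] 55
```

View pics/p6.png

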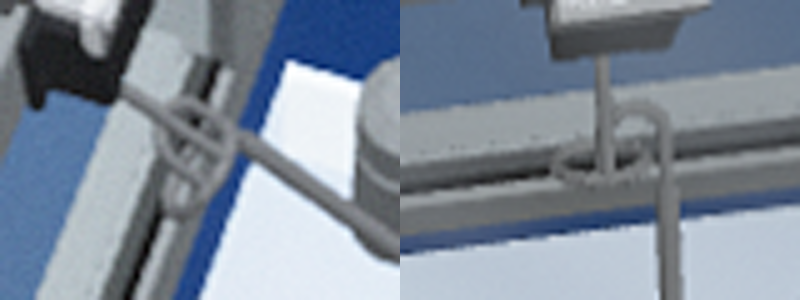

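The ring has come down about 8.5 mm (cloud: 5 mm along, 7 mm perpendicular). I'll draw it about 5 mm more.

Call:
drive_tool([
  [[0, 0, 0, 0, 0, -0.2, -1], [0, 0, 0, 0, 0, -0.4, -1], [0, 0, 0, 0, 0, -0.5, -1], [0, 0, 0, 0, 0, -0.5, -1], [0, 0, 0, 0, 0, -0.5, -1]],
])

```text
time_s: 10.07
ee_pos: [0.5641, -0.1217, 0.1486]
orientation: [-2.944, -0.155, -0.992]
force: [-1.9, 0.4, 2.7]
finger_gap: 0.0191
gripper_force: 117.5
```

```bash
cat >> h.py <<'E'
def ringpos(tag):
    S=frame(YAW,.65)
    for n in('scene','top'):
        c=snap(n,n+tag);P=cloud(c);ok=(P[...,0]>.65)&(P[...,0]<.73)&(P[...,1]<-.065)&(P[...,1]>-.125)&(P[...,2]>.235)&(P[...,2]<.325)
        q=(P[ok]-RING)@S*[1,-1,-1]*1000
        r=q[(q[:,1]>3)&(abs(q[:,0]+5)<13)&(q[:,2]>-30)&(q[:,2]<25)];print(n,np.percentile(r,[3,50,97],axis=0).tolist(),len(r))
E
python3 -c "
from h import *
where();ringpos('7')"
```

```text
t 10.07 tip rel ring: along -23.9 left -0.3 perp-up -24.7 mm F [-1.8684  0.4423  2.669 ] T [ 0.2078 -0.6844  0.167 ] tip [ 0.684  -0.0867  0.2489]
scene [[-7.0691849448731565, 3.3849225397571328, -25.376925248405712], [-4.649468160212976, 10.979779267728293, -1.847596242922029], [3.670141899237935, 19.779545629216127, 5.930710015807856]] 80
top [[-8.876101157604376, 3.3223323664554103, -24.521255599385515], [-5.576880787607577, 10.189748802607786, -3.337686193300164], [4.263292019107578, 17.703482114246604, 6.427153169760772]] 57
```

Bolt drawn about 13.5 mm. Now I'll pull the vent open along its arc.

Call:
drive_tool([
  [[0, 0, 0, -0.3, -0.03, -0.1, -1], [0, 0, 0, -0.6, -0.06, -0.17, -1], [0, 0, 0, -0.9, -0.09, -0.24, -1], [0, 0, 0, -1.2, -0.12, -0.3, -1], [0, 0, 0, -1.5, -0.15, -0.37, -1]],
])

```text
time_s: 10.58
ee_pos: [0.5493, -0.1231, 0.1455]
orientation: [-2.944, -0.157, -0.994]
force: [4.1, 2.7, 4.1]
finger_gap: 0.0193
gripper_force: 117.5
```

```bash
python3 -c "
from h import *
where();ringpos('8')"
```

```text
t 10.58 tip rel ring: along -37.7 left -0.1 perp-up -18.0 mm F [4.1389 2.6835 4.1163] T [ 0.2161 -0.7944  0.4066] tip [ 0.669  -0.088   0.2458]
scene [[-13.907974324810496, 3.217941598950447, -22.76671155116134], [-9.98257265379752, 10.721282313814099, 2.486038833626278], [4.264283879800501, 19.886202467081784, 10.011781038759501]] 93
top [[-16.008272924378844, 3.164702778522891, -19.43326531398533], [-12.318221579348613, 10.413164038746446, 3.1789721345970188], [-7.633331803545772, 17.57758426134776, 11.874653012523765]] 57
```

Call:
drive_tool([
  [[0, 0, 0, -0.4, -0.04, -0.12, -1], [0, 0, 0, -0.8, -0.08, -0.24, -1], [0, 0, 0, -1.2, -0.12, -0.37, -1], [0, 0, 0, -1.6, -0.16, -0.5, -1], [0, 0, 0, -2.0, -0.2, -0.63, -1]],
])

```text
time_s: 11.1
ee_pos: [0.5288, -0.1251, 0.1386]
orientation: [-2.944, -0.156, -0.992]
force: [2.3, 1.5, 3.9]
finger_gap: 0.0194
gripper_force: 117.7
```

Call:
drive_tool([
  [[0, 0, 0, -0.4, -0.04, -0.15, -1], [0, 0, 0, -0.8, -0.08, -0.3, -1], [0, 0, 0, -1.2, -0.12, -0.46, -1], [0, 0, 0, -1.6, -0.16, -0.62, -1], [0, 0, 0, -2.0, -0.2, -0.8, -1]],
])

```text
time_s: 11.52
ee_pos: [0.5086, -0.1271, 0.1305]
orientation: [-2.944, -0.156, -0.992]
force: [0.9, 1.2, 4.0]
finger_gap: 0.0191
gripper_force: 117.7
```

```bash
python3 -c "
from h import *
where();pair('9',RING+[-.045,0,-.03],w=50)"
```

```text
t 11.52 tip rel ring: along -79.3 left -0.1 perp-up -5.4 mm F [0.8921 1.1636 4.0423] T [ 0.1688 -0.8821  0.2991] tip [ 0.6285 -0.0921  0.2307]
```

View pics/p9.png

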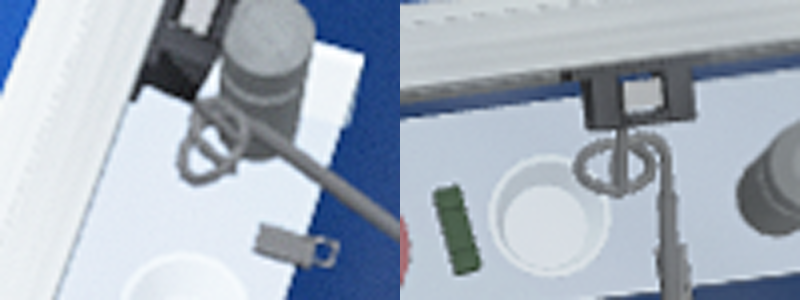

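The vent follows: the catch is well forward of the frame at (640,95) in the right crop, with the hook still in the ring at (620,165). I'll continue to the stays.

Call:
drive_tool([
  [[0, 0, 0, -0.4, -0.04, -0.18, -1], [0, 0, 0, -0.8, -0.08, -0.37, -1], [0, 0, 0, -1.2, -0.12, -0.57, -1], [0, 0, 0, -1.6, -0.16, -0.78, -1], [0, 0, 0, -2.0, -0.2, -1.0, -1]],
])

```text
time_s: 12.03
ee_pos: [0.4886, -0.1291, 0.1204]
orientation: [-2.944, -0.156, -0.992]
force: [1.0, 0.9, 3.4]
finger_gap: 0.0195
gripper_force: 117.8
```

Call:
drive_tool([
  [[0, 0, 0, -0.2, -0.02, -0.12, -1], [0, 0, 0, -0.4, -0.04, -0.24, -1], [0, 0, 0, -0.6, -0.06, -0.37, -1], [0, 0, 0, -0.7, -0.07, -0.43, -1], [0, 0, 0, -0.7, -0.07, -0.43, -1]],
])

```text
time_s: 12.45
ee_pos: [0.4819, -0.1297, 0.1163]
orientation: [-2.944, -0.156, -0.992]
force: [-1.1, 1.3, 3.1]
finger_gap: 0.0197
gripper_force: 117.9
```

```bash
cat >> h.py <<'E'
def vent(tag):
    X=np.array([np.cos(YAW),np.sin(YAW),0]);Y=np.array([-np.sin(YAW),np.cos(YAW),0]);H=RING+.052*X;H[2]=.042
    for n in('scene','top'):
        c=snap(n,n+tag);P=cloud(c);d=P-H;q=np.stack([d@X,d@Y,d[...,2]],-1)
        m=(q[...,2]>.06)&(q[...,2]<.305)&(q[...,0]<-.01)&(q[...,0]>-.2)&(abs(abs(q[...,1])-.167)<.012)
        a=np.arctan2(-q[m][:,0],q[m][:,2])
        m2=(abs(q[...,1])<.026)&(q[...,2]>.24)&(q[...,0]<-.06)&(q[...,0]>-.2)&(q[...,2]<.36)
        print(n,'stile angle',np.percentile(a,[10,50,90]) if len(a) else None,len(a),'catch x,z',np.percentile(q[m2],[5,50,95],axis=0).tolist() if m2.sum() else None)
E
python3 -c "
from h import *
where();vent('10')"
```

```text
t 12.45 tip rel ring: along -109.2 left 0.1 perp-up -0.5 mm F [-1.1241  1.2869  3.0704] T [ 0.1502 -0.7272  0.3867] tip [ 0.6018 -0.0947  0.2165]
scene stile angle [0.1735 0.2917 0.3634] 951 catch x,z [[-0.13987229390817305, -0.021861478946281793, 0.27815433214058105], [-0.11820329240649427, 0.0030037844552974887, 0.29884444676161503], [-0.09347989823125127, 0.02198649156766659, 0.30810160867752856]]
top stile angle [0.1785 0.3033 0.3754] 844 catch x,z [[-0.14053565317375957, -0.02166631535121683, 0.2847030793093192], [-0.1182113177146962, 0.0009578910752308274, 0.30074760756392344], [-0.09529207364153564, 0.022481451699122412, 0.3081246839499826]]
```

Call:
drive_tool([
  [[0, 0, 0, -0.15, -0.015, -0.1, -1], [0, 0, 0, -0.3, -0.03, -0.2, -1], [0, 0, 0, -0.45, -0.045, -0.3, -1], [0, 0, 0, -0.5, -0.05, -0.33, -1]],
])

```text
time_s: 12.88
ee_pos: [0.4799, -0.1313, 0.1161]
orientation: [-2.942, -0.157, -1.001]
force: [10.0, 4.5, 7.7]
finger_gap: 0.0193
gripper_force: 117.6
```

```bash
python3 -c "
from h import *
where();vent('11')"
```

```text
t 12.88 tip rel ring: along -111.2 left -1.1 perp-up 1.6 mm F [9.9626 4.5122 7.667 ] T [ 0.425  -1.995   0.7362] tip [ 0.5991 -0.0962  0.217 ]
scene stile angle [0.1737 0.2918 0.3625] 948 catch x,z [[-0.13990519031538248, -0.021660782118040435, 0.2790777252292588], [-0.11835592013981354, 0.0027978555072266445, 0.29882751546837943], [-0.09327089127142564, 0.022154281183911332, 0.30795552564208234]]
top stile angle [0.1795 0.3032 0.3754] 849 catch x,z [[-0.1407299153539412, -0.021764194139727983, 0.2844878946868646], [-0.11818096141884046, 0.0008322128919228106, 0.30065525534630183], [-0.09527268477976622, 0.022328314270829566, 0.3082603915199931]]
```

At the stays: the pull rose to about 13 N and the vent stopped moving, at about 0.36 by geometry. I'll relax the pull and let the ring up.

Call:
drive_tool([
  [[0, 0, 0, 0.25, 0.03, 0.2, -1], [0, 0, 0, 0.3, 0.04, 0.6, -1], [0, 0, 0, 0.3, 0.05, 1.1, -1], [0, 0, 0, 0.2, 0.05, 1.6, -1], [0, 0, 0, 0.1, 0.05, 2.0, -1]],
])

```text
time_s: 13.4
ee_pos: [0.477, -0.1294, 0.1323]
orientation: [-2.945, -0.156, -0.988]
force: [-0.0, 1.0, -2.6]
finger_gap: 0.0193
gripper_force: 117.5
```

Call:
drive_tool([
  [[0, 0, 0, 0, 0, 0.4, -1], [0, 0, 0, 0, 0, 0.7, -1], [0, 0, 0, 0, 0, 0.7, -1]],
])

```text
time_s: 13.65
ee_pos: [0.4782, -0.1301, 0.1406]
orientation: [-2.945, -0.156, -0.993]
force: [-0.3, -0.0, -0.9]
finger_gap: 0.0196
gripper_force: 117.5
```

```bash
python3 - <<'E'
from h import *
where()
NR=np.array([.6068,-.0943,.249]);o=observe();F=rot(o['orientation'])
pts=[o['ee_pos']+F@np.array(a) for a in([.1585,-.022,-.0055],[.1885,-.011,-.0055],[.10,0,-.0055],[.15,0,-.0055])]+[NR]
ims=[]
for n in('scene','top'):
    c=snap(n,n+'12');u,v=np.int_(proj(c,NR));im=cv2.resize(c['image'][v-36:v+36,u-48:u+48,::-1],(400,300),interpolation=cv2.INTER_CUBIC)
    for k,p in enumerate(pts): cv2.circle(im,tuple(int(x) for x in (proj(c,p)-[u-48,v-36])*400/96),3,(0,255,0) if k==4 else (0,0,255),1)
    ims.append(im)
cv2.imwrite('pics/p12.png',np.hstack(ims))
E
```

```text
t 13.65 tip rel ring: along -97.6 left 0.1 perp-up 21.2 mm F [-0.3025 -0.045  -0.8688] T [-0.0187  0.4501 -0.0078] tip [ 0.598  -0.0951  0.2408]
```

View pics/p12.png

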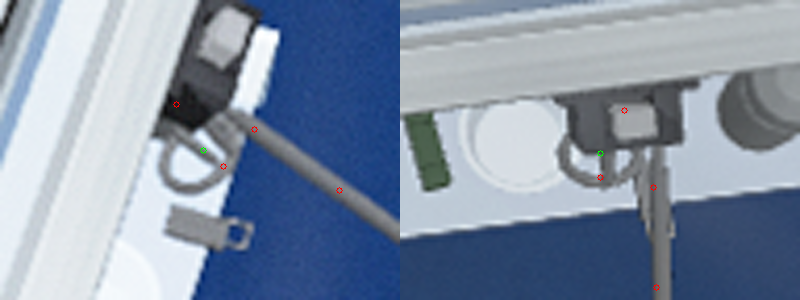

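Unloaded (force ≈ pole weight). The ring is at (200,160) left / (600,157) right, with the prong still in it and within about 2 mm of prediction. I'll tilt the pole to 0.85 rad for exit clearance, then push through and clear sideways.

```bash
python3 -c "
from h import *
NR=np.array([.6068,-.0943,.249])
delta(YAW,.85,at(-.008,.0015,0,el=.85,ring=NR),0)
for a in((.007,.0015,0),(.007,-.036,0),(-.06,-.036,0)):print(a,100*(at(*a,el=.85,ring=NR)-at(-.008,.0015,0,el=.85,ring=NR)))
"
```

```text
t 13.75 flip 0 turn [ 0.0234 -0.1989 -0.0029] shift cm [ 2.5667  0.4427 -1.9764] tcp [ 0.478  -0.1298  0.14  ] gap 0.0192697451613892 F [-0.5522 -0.6834 -1.0452] j [-0.7473 -0.1414  2.2626  0.7686  0.7115  0.1993] other [-2.1272 -0.2171  2.2958]
(0.007, 0.0015, 0) [0.9849 0.1004 1.1269]
(0.007, -0.036, 0) [ 1.3652 -3.6303  1.1269]
(-0.06, -0.036, 0) [-3.0339 -4.0787 -3.9067]
```

Call:
drive_tool([
  [[0.005, -0.05, 0, 0.65, 0.1, -0.5, -1], [0.01, -0.1, 0, 1.3, 0.2, -1.0, -1], [0.017, -0.15, 0, 1.95, 0.3, -1.5, -1], [0.023, -0.2, 0, 2.55, 0.4, -2.0, -1], [0.023, -0.2, 0, 2.55, 0.4, -2.0, -1]],
])

```text
time_s: 14.17
ee_pos: [0.5019, -0.1246, 0.117]
orientation: [-2.819, -0.142, -1.272]
force: [-0.8, 0.0, -1.8]
finger_gap: 0.0195
gripper_force: 117.7
```

Call:
drive_tool([
  [[0, 0, 0, 0.3, 0.03, 0.35, -1], [0, 0, 0, 0.6, 0.06, 0.7, -1], [0, 0, 0, 0.85, 0.08, 1.0, -1], [0, 0, 0, 1.0, 0.1, 1.15, -1], [0, 0, 0, 1.0, 0.1, 1.15, -1]],
])

```text
time_s: 14.58
ee_pos: [0.515, -0.1254, 0.1336]
orientation: [-2.82, -0.151, -1.282]
force: [-0.1, -0.1, -1.0]
finger_gap: 0.0191
gripper_force: 117.7
```

```bash
python3 - <<'E'
from h import *
NR=np.array([.6068,-.0943,.249]);where()
delta(YAW,.85,at(.007,.0015,0,el=.85,ring=NR),0)
vent('13')
ims=[]
for n in('scene','top'):
    c=load(n+'13');u,v=np.int_(proj(c,NR));ims.append(cv2.resize(c['image'][v-30:v+30,u-40:u+40,::-1],(400,300),interpolation=cv2.INTER_CUBIC))
cv2.imwrite('pics/p13.png',np.hstack(ims))
E
```

```text
t 14.58 tip rel ring: along -76.7 left 1.2 perp-up 25.1 mm F [-0.1344 -0.0606 -1.0327] T [-0.0466  0.5698  0.0493] tip [ 0.6121 -0.0926  0.2566]
t 14.58 flip 0 turn [ 0.0032  0.0039 -0.0038] shift cm [-0.1438  0.1005 -0.2029] tcp [ 0.515  -0.1254  0.1336] gap 0.019149495031283388 F [-0.1344 -0.0606 -1.0327] j [-0.7704 -0.0325  2.3106  1.2609  0.6513 -0.2866] other [-2.3477 -0.2401  2.0658]
scene stile angle [0.1743 0.2918 0.3619] 959 catch x,z [[-0.1401443380082377, -0.02156469888298401, 0.27867243514614254], [-0.1183441156190651, 0.0045583438556856, 0.3013128819763285], [-0.09334231383528109, 0.02198603310591457, 0.30819698547676794]]
top stile angle [0.1801 0.3038 0.374 ] 855 catch x,z [[-0.1408773842840426, -0.022066673449961854, 0.2854586918900509], [-0.11815654414173263, 0.001379014112243996, 0.3018882175884843], [-0.09525135888965794, 0.022430351373238115, 0.30830577973663686]]
```

I've now viewed 12 pictures, which is over the limit of 10, so I'll work from numbers and forces only from here. I'll probe sideways gently.

Call:
drive_tool([
  [[0, 0, 0, 0.03, -0.3, 0, -1], [0, 0, 0, 0.06, -0.6, 0, -1], [0, 0, 0, 0.09, -0.9, 0, -1], [0, 0, 0, 0.12, -1.2, 0, -1], [0, 0, 0, 0.12, -1.2, 0, -1]],
])

```text
time_s: 15.1
ee_pos: [0.5151, -0.1379, 0.1317]
orientation: [-2.82, -0.146, -1.279]
force: [0.1, 0.4, -1.7]
finger_gap: 0.0196
gripper_force: 117.7
```

```bash
python3 -c "
from h import *
where()"
```

```text
t 15.10 tip rel ring: along -78.5 left -11.8 perp-up 24.0 mm F [ 0.0977  0.4413 -1.6869] T [-0.0142  0.6063 -0.0222] tip [ 0.6125 -0.1056  0.2546]
```

Call:
drive_tool([
  [[0, 0, 0, 0.03, -0.3, 0, -1], [0, 0, 0, 0.06, -0.6, 0, -1], [0, 0, 0, 0.09, -0.9, 0, -1], [0, 0, 0, 0.1, -1.0, 0, -1]],
])

```text
time_s: 15.43
ee_pos: [0.5161, -0.1476, 0.1318]
orientation: [-2.82, -0.147, -1.279]
force: [0.2, -0.3, -1.0]
finger_gap: 0.0195
gripper_force: 117.7
```

Call:
drive_tool([
  [[0, 0, 0, 0.04, -0.4, 0, -1], [0, 0, 0, 0.08, -0.8, 0, -1], [0, 0, 0, 0.12, -1.2, 0, -1], [0, 0, 0, 0.16, -1.6, 0, -1], [0, 0, 0, 0.18, -1.8, 0, -1]],
])

```text
time_s: 15.85
ee_pos: [0.5179, -0.1658, 0.1319]
orientation: [-2.82, -0.147, -1.279]
force: [-0.5, 0.5, -1.4]
finger_gap: 0.0191
gripper_force: 117.7
```

Call:
drive_tool([
  [[0, 0, 0, 0, 0, 0, -1]],
])

```text
time_s: 15.93
ee_pos: [0.5179, -0.1657, 0.1319]
orientation: [-2.82, -0.147, -1.279]
force: [-0.1, 0.6, -2.5]
finger_gap: 0.019
gripper_force: 117.7
```

```bash
python3 -c "
from h import *
where()
t=snap('top','t14');P=cloud(t)
NR=np.array([.6068,-.0943,.249]);S=frame(YAW,.85);q=(P-NR)@S*[1,-1,-1]*1000
m=(q[...,1]<-20)&(q[...,1]>-75)&(abs(q[...,2])<14)&(q[...,0]>-60)&(q[...,0]<60);r=q[m];print(len(r))
for a in range(-60,60,10):
    k=r[(r[:,0]>=a)&(r[:,0]<a+10)]
    if len(k):print(a,len(k),k[:,1].min(),k[:,1].max(),np.median(k[:,2]))
"
```

```text
t 15.93 tip rel ring: along -78.5 left -39.7 perp-up 24.1 mm F [-0.1245  0.6062 -2.4619] T [-0.0246  0.5515  0.0076] tip [ 0.6153 -0.1333  0.2547]
226
-60 23 -66.91770995172388 -59.796189450880455 3.4763287504641096
-50 16 -66.87534519416062 -59.99942101763434 3.601464824744518
-40 21 -67.27567903647278 -60.57524757900156 3.858412163669659
-30 21 -66.88610083620404 -60.08866803703201 3.736074238239264
-20 19 -66.13101980547157 -59.823857065688905 3.3343939028862186
-10 20 -67.47199133093059 -59.93826599070666 3.978766910048413
0 27 -67.45814491685768 -59.77796660455802 3.0671854200568065
10 25 -65.23125181960033 -38.95969618151763 1.9361305493167031
20 26 -66.21662856736505 -39.71785465408341 2.200559577268323
30 28 -65.28997227654882 -39.68391995168596 2.063034286464639
```

Unhooked: the prong is about 40 mm to the side of the ring, and the pole is still true in the grip with no pitch slip. I'll retreat level towards the robot.

Call:
drive_tool([
  [[0, 0, 0, -1, -0.1, 0, -1], [0, 0, 0, -2.5, -0.25, 0, -1], [0, 0, 0, -4.5, -0.45, 0, -1], [0, 0, 0, -7, -0.5, 0.5, -1], [0, 0, 0, -9.5, -0.5, 1.5, -1]],
])

```text
time_s: 16.4
ee_pos: [0.4214, -0.1683, 0.1456]
orientation: [-2.817, -0.148, -1.274]
force: [-0.1, -0.7, -1.1]
finger_gap: 0.0193
gripper_force: 117.9
```

Call:
drive_tool([
  [[0, 0, 0, -1, 0.5, 2, -1], [0, 0, 0, -2, 1.5, 4, -1], [0, 0, 0, -2, 3, 6.5, -1], [0, 0, 0, -2, 5, 9, -1], [0, 0, 0, -2, 7, 11, -1]],
])

```text
time_s: 16.82
ee_pos: [0.4024, -0.0996, 0.2583]
orientation: [-2.821, -0.146, -1.28]
force: [0.3, -1.0, -0.7]
finger_gap: 0.0195
gripper_force: 118.0
```

```bash
python3 -c "
from h import *
where();delta(1.248,0,[.44,.075,.16],0);vent('15')"
```

```text
t 16.82 tip rel ring: along -88.1 left 37.8 perp-up 190.4 mm F [ 0.266  -1.0028 -0.7478] T [-0.0788  0.5138 -0.0126] tip [ 0.4998 -0.0672  0.3812]
t 16.82 flip 0 turn [-0.5599  0.702   1.0714] shift cm [ 3.7634 17.4579 -9.8332] tcp [ 0.4024 -0.0996  0.2583] gap 0.019503876132577095 F [ 0.266  -1.0028 -0.7478] j [-1.0707 -0.7004  2.4139  0.8493  1.1776  0.1565] other [ 0.7838  0.6251 -1.8568]
scene stile angle [0.1741 0.2916 0.3629] 946 catch x,z [[-0.1400903764742662, -0.02182353212694653, 0.2790147833104358], [-0.11834082052319353, 0.004514017680264219, 0.3011681633516597], [-0.09344402634176806, 0.02250952793214416, 0.3080194557799182]]
top stile angle [0.1799 0.303  0.3752] 845 catch x,z [[-0.14094269780584687, -0.021915424327726016, 0.2855783183564055], [-0.11802952500162019, 0.0011170630765648794, 0.301827502444673], [-0.09527943683187579, 0.022109184086335356, 0.3082090463764379]]
```

Call:
drive_tool([
  [[-0.037, 0.047, 0.071, 0.5, 1.1, -0.1, -1], [-0.075, 0.094, 0.143, 1.0, 2.3, -0.3, -1], [-0.112, 0.14, 0.214, 1.5, 3.5, -0.5, -1], [-0.149, 0.187, 0.286, 1.9, 4.6, -0.7, -1], [-0.187, 0.234, 0.357, 2.3, 5.8, -1, -1]],
])

```text
time_s: 17.33
ee_pos: [0.4255, -0.0414, 0.2454]
orientation: [-2.882, -0.762, -0.889]
force: [-0.5, 0.3, -2.6]
finger_gap: 0.0196
gripper_force: 118.0
```

Call:
drive_tool([
  [[-0.037, 0.047, 0.071, 0.3, 1.1, -0.5, -1], [-0.075, 0.094, 0.143, 0.6, 2.3, -1, -1], [-0.112, 0.14, 0.214, 0.9, 3.5, -1.5, -1], [-0.149, 0.187, 0.286, 1.2, 4.6, -2, -1], [-0.187, 0.234, 0.357, 1.4, 5.8, -2.5, -1]],
])

```text
time_s: 17.75
ee_pos: [0.4394, 0.0167, 0.22]
orientation: [-2.788, -1.335, -0.453]
force: [-0.1, -0.3, -1.8]
finger_gap: 0.0191
gripper_force: 117.9
```

Call:
drive_tool([
  [[-0.037, 0.047, 0.071, 0, 1.1, -1, -1], [-0.075, 0.094, 0.143, 0, 2.3, -2, -1], [-0.112, 0.14, 0.214, 0, 3.5, -3.5, -1], [-0.149, 0.187, 0.286, 0, 4.6, -5, -1], [-0.187, 0.234, 0.357, 0, 5.8, -6.3, -1]],
])

```text
time_s: 18.17
ee_pos: [0.4389, 0.0747, 0.1564]
orientation: [-2.543, -1.84, 0.011]
force: [-0.9, -0.2, -2.4]
finger_gap: 0.0193
gripper_force: 117.9
```

Call:
drive_tool([
  [[0, 0, 0, 0, 0, 0, -1], [0, 0, 0, 0, 0, 0, -1]],
])

```text
time_s: 18.33
ee_pos: [0.4385, 0.0749, 0.1564]
orientation: [-2.544, -1.836, 0.009]
force: [0.7, 0.5, -1.1]
finger_gap: 0.0192
gripper_force: 117.9
```

```bash
cat >> h.py <<'E'
def level(tag,n='top'):
    o=observe();F=rot(o['orientation']);c=snap(n,tag);q=(cloud(c)-o['ee_pos'])@F*[1,-1,-1]*1000
    m=(q[...,0]>45)&(q[...,0]<140)&(abs(q[...,1])<9)&(q[...,2]>-20)&(q[...,2]<30);r=q[m]
    f=np.polyfit(r[:,0],r[:,2],1);g=np.polyfit(r[:,0],r[:,1],1);print(tag,len(r),'pitch slope',f,'yaw slope',g)
    P=cloud(c)[m];print('shaft top z, near/far',np.median(P[r[:,0]<75,2]),np.median(P[r[:,0]>110,2]))
E
python3 -c "
from h import *
delta(1.248,0,[.457,.081,.0075],0);level('l1');level('l2','scene')"
```

```text
t 18.33 flip 0 turn [-0.     -0.0069 -0.0021] shift cm [  1.8537   0.6069 -14.8854] tcp [0.4385 0.0749 0.1564] gap 0.01921410288137717 F [ 0.6567  0.5355 -1.1218] j [-0.0256  0.0109  1.9229 -0.0002  1.2148  0.2951] other [ 0.0109 -0.      3.1394]
l1 84 pitch slope [-0.0063  8.5056] yaw slope [ 0.0509 -7.0155]
shaft top z, near/far nan 0.1638366702489779
l2 310 pitch slope [-0.0059  8.8015] yaw slope [-0.0014 -0.7186]
shaft top z, near/far 0.16573207767243692 0.16529499821242932
  return _methods._mean(a, axis=axis, dtype=dtype,
  ret = ret.dtype.type(ret / rcount)
```

Pole level within 0.01 rad. Lowering.

Call:
drive_tool([
  [[0, -0.005, 0, 0.5, 0.2, -3, -1], [0, -0.007, 0, 1, 0.4, -6, -1], [0, -0.007, 0, 1.5, 0.6, -9, -1], [0, -0.007, 0, 1.8, 0.6, -11.5, -1], [0, -0.007, 0, 1.8, 0.6, -13, -1]],
])

```text
time_s: 18.85
ee_pos: [0.4571, 0.0789, 0.0273]
orientation: [2.549, 1.831, 0.005]
force: [0.3, -1.0, -1.3]
finger_gap: 0.0193
gripper_force: 118.1
```

Call:
drive_tool([
  [[0, 0, 0, 0, 0, -0.5, -1], [0, 0, 0, 0, 0, -0.9, -1], [0, 0, 0, 0, 0, -1.1, -1], [0, 0, 0, 0, 0, -1.3, -1], [0, 0, 0, 0, 0, -1.4, -1]],
])

```text
time_s: 19.27
ee_pos: [0.4589, 0.0799, 0.0159]
orientation: [2.545, 1.832, 0.01]
force: [0.4, -0.5, -1.6]
finger_gap: 0.0193
gripper_force: 118.1
```

Call:
drive_tool([
  [[0, 0, 0, 0, 0, -0.1, -1], [0, 0, 0, 0, 0, -0.2, -1], [0, 0, 0, 0, 0, -0.3, -1], [0, 0, 0, 0, 0, -0.3, -1]],
])

```text
time_s: 19.6
ee_pos: [0.4577, 0.0802, 0.0118]
orientation: [2.546, 1.834, 0.006]
force: [0.3, -1.1, -1.3]
finger_gap: 0.0196
gripper_force: 118.1
```

```bash
python3 -c "
from h import *
delta(1.248,0,[.457,.081,.0075],0);level('l4','scene')"
```

```text
t 19.60 flip 0 turn [ 0.0009  0.0054 -0.0006] shift cm [-0.0714  0.0751 -0.4251] tcp [0.4577 0.0802 0.0118] gap 0.019560957367641397 F [ 0.2708 -1.0705 -1.262 ] j [-0.0124  0.2898  1.9722 -0.0011  0.8741  0.3104] other [-0.0085  0.0014  3.141 ]
l4 472 pitch slope [-0.0137 -1.6   ] yaw slope [ 0.0002 -0.2295]
shaft top z, near/far 0.002984084303185419 0.0016615017202089577
```

Continue down in small steps until contact.

Call:
drive_tool([
  [[0, 0, 0, 0, 0, -0.1, -1], [0, 0, 0, 0, 0, -0.2, -1], [0, 0, 0, 0, 0, -0.3, -1], [0, 0, 0, 0, 0, -0.3, -1]],
])

```text
time_s: 19.98
ee_pos: [0.4575, 0.0802, 0.0084]
orientation: [2.546, 1.834, 0.005]
force: [-0.6, -0.5, -1.3]
finger_gap: 0.0193
gripper_force: 118.1
```

Call:
drive_tool([
  [[0, 0, 0, 0, 0, -0.1, -1], [0, 0, 0, 0, 0, -0.15, -1], [0, 0, 0, 0, 0, -0.15, -1]],
])

```text
time_s: 20.23
ee_pos: [0.4578, 0.0802, 0.0076]
orientation: [2.546, 1.834, 0.006]
force: [-1.9, 0.2, 4.0]
finger_gap: 0.0192
gripper_force: 118.9
```

Contact: the pole rests on the counter. I'll ease the grip, open, and withdraw.

Call:
drive_tool([
  [[0, 0, 0, 0, 0, 0, -1], [0, 0, 0, 0, 0, 0, -1]],
], newtons=20)

```text
time_s: 20.4
ee_pos: [0.4578, 0.0802, 0.0075]
orientation: [2.546, 1.834, 0.006]
force: [-2.7, 0.1, 4.8]
finger_gap: 0.0195
gripper_force: 119.0
```

Call:
drive_tool([
  [[0, 0, 0, 0, 0, 0, -0.3], [0, 0, 0, 0, 0, 0, 0], [0, 0, 0, 0, 0, 0, 0.5], [0, 0, 0, 0, 0, 0, 0.8], [0, 0, 0, 0, 0, 0, 0.8]],
])

```text
time_s: 20.82
ee_pos: [0.4577, 0.0802, 0.0071]
orientation: [2.546, 1.834, 0.006]
force: [0.5, -0.2, 0.5]
finger_gap: 0.0763
gripper_force: 0.0
```

Call:
drive_tool([
  [[0, 0, 0, 0, 0, 0, 0.8], [0, 0, 0, 0, 0, 1, 0.8], [0, 0, 0, 0, 0, 3, 0.8], [0, 0, 0, 0, 0, 6, 0.8], [0, 0, 0, 0, 0, 9, 0.8]],
])

```text
time_s: 21.23
ee_pos: [0.4566, 0.0802, 0.098]
orientation: [2.547, 1.835, 0.003]
force: [-0.3, -0.1, 0.2]
finger_gap: 0.0767
gripper_force: 0.0
```

Call:
drive_tool([
  [[0, 0, 0, 0, 0, 3, 0.8], [0, 0, 0, 0, 0, 6, 0.8], [0, 0, 0, 0, 0, 8, 0.8], [0, 0, 0, 0, 0, 8, 0.8]],
])

```text
time_s: 21.57
ee_pos: [0.4616, 0.0802, 0.1834]
orientation: [2.54, 1.83, 0.021]
force: [0.6, -1.2, 1.1]
finger_gap: 0.0768
gripper_force: 0.0
```

```bash
python3 - <<'E'
from h import *
o=observe();print(o['time_s'],o['ee_pos'],o['finger_gap'],o['force'])
vent('16')
c=snap('wrist','w16')
for c in(c,load('scene16')):
    P=cloud(c);hsv=cv2.cvtColor(c['image'],cv2.COLOR_RGB2HSV)
    m=(hsv[...,0]>8)&(hsv[...,0]<25)&(hsv[...,1]>80)&(hsv[...,2]>100)&(P[...,2]>0.015)&(P[...,2]<0.06)&(P[...,0]<.6)&(P[...,0]>.3)&(abs(P[...,1])<.3)
    q=P[m]
    if len(q)>20:
        mu=np.median(q,0);w,v=np.linalg.eigh(np.cov(q[:,:2].T));e=(q-mu)[:,:2]@v[:,1];print('grip',len(q),mu,v[:,1],'z slope',np.polyfit(e,q[:,2],1),np.percentile(q[:,2],[5,95]))
# riser items unchanged? compare before/after world patches by colour
a=load('scene0');b=load('scene16')
for nm,c in(('before',a),('after',b)):
    P=cloud(c);hsv=cv2.cvtColor(c['image'],cv2.COLOR_RGB2HSV);on=(P[...,2]>.074)&(P[...,2]<.18)&(P[...,0]<.72)&(P[...,0]>.5)
    for k,m in(('lid',on&((hsv[...,0]>165)|(hsv[...,0]<5))&(hsv[...,1]>70)),('rest',on&(hsv[...,0]>45)&(hsv[...,0]<85)&(hsv[...,1]>70)),('mill',on&(P[...,2]>.15)&(P[...,2]<.172)&(P[...,1]<-.11))):
        print(nm,k,m.sum(),np.median(P[m],0) if m.any() else None)
E
```

```text
21.5667 [0.4616 0.0802 0.1834] 0.07677325201366088 [ 0.6106 -1.2365  1.1453]
scene stile angle [0.1782 0.2944 0.3744] 1012 catch x,z [[-0.14018942138965426, -0.021654213260841937, 0.2791521676760425], [-0.11826072320130843, 0.004593079140120665, 0.301291290989454], [-0.0934129378041021, 0.022260167961235654, 0.3079291920060441]]
top stile angle [0.1795 0.3038 0.3768] 857 catch x,z [[-0.14102844413709398, -0.022058967072036122, 0.28507347151627144], [-0.118097578269116, 0.0013062249048666754, 0.30188112684675467], [-0.09528168181586787, 0.022323563744429977, 0.3081874465504243]]
grip 2911 [0.4509 0.0552 0.0263] [0.3181 0.948 ] z slope [-0.004   0.0262] [0.0248 0.0275]
grip 332 [0.4608 0.085  0.0252] [0.3024 0.9532] z slope [-0.009   0.0251] [0.0221 0.0277]
before lid 1013 [0.6328 0.0412 0.0758]
before rest 87 [ 0.6328 -0.028   0.0793]
before mill 439 [ 0.6541 -0.1948  0.1631]
after lid 747 [0.6262 0.046  0.0759]
after rest 61 [ 0.6291 -0.0283  0.0809]
after mill 144 [ 0.712  -0.1754  0.1615]
```

```bash
python3 -c "
from plant import close_job
print(close_job())"
```

```text
the job is handed in; nothing more can be done
None
```

The vent is open against its stays (a further 13 N pull did not move it), and the pole is unhooked and lying flat on the counter after 21.6 s; nothing on the riser was touched as far as forces and depth show (the open vent half hides the mill, so I could not re-measure it), and I viewed 12 pictures where 10 were allowed.

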